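# Show the herb garden's filter to the inspection camera

### The arm

A 6-joint arm with a two-finger parallel gripper is mounted at the origin on the work surface. World frame = base frame: x ahead of the robot, y to its left, z up, the work surface at z = 0. Lengths are in m, angles in rad, forces in N, time in s.
With the tool pointing down it reaches from about 0.375 to 0.975 m from the base axis. Payload 3.8 kg.
Tool frame: the origin (TCP) lies between the finger pads; the fingertips stand 22 mm ahead of it and the grasp point (between the pads) lies 3 mm ahead of it; z points along the fingers, y is the line along which they close (so a half turn about z gives the same grasp; the last joint's range is limited). The gripper opens to 85 mm and grips with 20 to 120 N. Pads are 22 mm wide; open, the fingers measure 114 mm over their backs; the gripper's body (76 mm by 85 mm) begins 54 mm behind the grasp point. The pads swing forward as they close: fully open they stand 13 mm farther back than shut.
Start: joints at [1.151, 0.264, 1.604, -0, 1.274, -0.037], TCP at [0.252, 0.626, 0.253] pointing down, gripper open.
Joint ranges: [-2.63, 2.63], [-0.94, 2.18], [0.31, 2.57], [-1.31, 4.45], [0, 2.66], [-2.55, 2.55]. Speed limits (rad/s): [2.57, 2.57, 3.14, 3.14, 3.14, 3.14].

### API

Orientations are given as [roll, pitch, yaw] about the fixed x, y, z axes, in that order (R = Rz(yaw) Ry(pitch) Rx(roll)).
In Python, from workcell import bot gives the robot as it stands.
- The arm moves only by the shell command python3 -m inch 'ROWS' [OPENING]. ROWS is JSON, a list of rows, each a list of 6 numbers: the shift along the world's x, y, z in m, then the turn, a rotation vector about the world's x, y, z in degrees. A call has exactly 5 rows; each row shifts and turns the commanded pose from where the row before left it; what a row does not reach is not made up. A row lasts 1/12 s, in which the tool goes at most 41.7 mm and 7.16 degrees, less where a joint would pass 70% of its speed; a pose out of reach is approached as far as the arm can. A call with a gripper value outside its range is refused whole. OPENING is the opening, from 0 (shut) to 1 (fully open), set as the call begins (- or left out, the last holds). The fingers move at their own pace and stop on an object; the grip force is fixed at half the most. Time passes only in rows, so rows that do not move let the fingers close, or fill a call up. It gives the time, the measured TCP pose, the force, the opening and the grip force at its end, in the units of the state.
- bot.get_state(): the state, without advancing time (a new reading comes with each control period).
- bot.grab_frame(name): name is "scene" or "top"; returns a dict with "frame" (400x640x3 uint8, red, green, blue), "z_map" (400x640 float32, m along the optical axis (not along the pixel's ray), 0 where there is no reading), "fx", "fy", "cx", "cy" (pixels), "R" (3x3) and "t" (3): a world point X has camera coordinates R X + t. Camera axes: x right, y down, z forward; pixel columns grow to the right and rows downward; lengths in m; the calibration is good to about 2 mm. A picture is of the moment at which its call begins.
- bot.close_job(): hands the job in; it is judged then, once.
Trained networks look in the newest picture that a camera, given by its name, has taken for a name from the list of things; names that differ only in an ending like _2 or _b are one class to them, and where a whole thing is asked for, a point or a joint stands for the part that bears it (a point fixed in the world has none). Each returns a list of dicts, best first, with "score" (0 to 1); they miss things now and then, are a little off and sometimes report something else, mostly with a low value. They report only what shows in the picture. A call takes as long as a camera call. They do not tell look-alikes from the thing itself.
- bot.trace(label, camera): "mask" (400x640 bool, what is visible of it) and "position" ([column, row] in pixels, amid what is visible of it).
The state is a dict: "time": time; "qpos": joint angles; "joint_vel": joint speeds; "tau": joint torques, N m; "tcp_pos": TCP position; "orientation": TCP orientation; "contact_force": force on the tool from outside, world axes, zero at the start; "torque": the same for the moment, N m; "finger_gap": opening from 0.0 (shut) to 1.0 (fully open); "grasp_force": force on a finger pad.
Only numpy, scipy, OpenCV 4.12 (cv2) and the standard library are available. Lean on these libraries where they do the work, as an engineer would, in place of code of your own. Each camera call takes 0.05 s, during which the arm holds its last target. There are 200 camera calls.

### The job

Slide the herb garden's tray all the way out by its upright pull tab, then lift the flat filter cassette out of the tray and hold it up to the inspection camera: foot down, one mesh face square to the lens, the middle of the mesh on the lens's line of sight and 15 cm from the front of the lens. Finish while still holding it there in the air, motionless. Leave the tray out with the other two inserts sitting in it, do not touch the camera, and do not disturb the pot, the cup on its coaster or the trowel.

Things in the scene. Friction and masses are not known exactly. Their poses are not given: they have to be found in the camera images.
- tray (a joint): the herb garden's sliding tray: 0 = home under the lamp bar (its start), 0.13 m = fully out, at its stop. It slides towards the robot's side, along the garden's own -x, with about 2 N of friction, and stays where it is left
- garden: fixed white herb garden, its place and yaw vary: reservoir 200 x 380 mm, side rails 87 mm high. Origin under its centre, x to its back. A lamp bar 40 mm wide (x), 380 mm long (y) on two posts spans it, underside 239 mm and top 258 mm above the counter, its front edge 5 mm behind the well centres when the tray is home, so the tray must come out to reach the inserts from above
- tray_tab (a point): centre of the tray's pull tab, an upright white block 14 mm thick (x), 30 mm wide (y), rising 45 mm above the tray's top at the middle of its front edge; this point is 22 mm above the tray's top, 22 mm below the tab's top. x points to the garden's back (the tray pulls out along -x), z up. Pinch it from above across its 30 mm
- tray_mid (a point): middle of the tray's row of three wells, at the tray's top face (77 mm above the counter), 100 mm behind the tab's centre; axes as the tab's. Wells are 51 mm square, 26 mm deep, at y = -95, 0 and +95 mm from here; which insert is in which well varies
- filter_mid (a point): mesh centre of the loose filter cassette (0.1 kg): white upright plate 14 (x) x 40 (y) x 78 mm, dark 30 x 52 mm mesh on both faces (+x, -x alike), on a grey foot 47 x 47 x 26 mm, 2 mm play in the well. 104 mm tall; this point 64 mm above its underside, 40 mm below its top; z up the plate. In the tray the mesh looks along the tray's x. Pinch it from above across its 40 mm
- gauge_mid (a point): centre of the float gauge, a loose insert to be left in its well: the same grey foot with a thin 12 mm stem and a white ball of 30 mm on top, 107 mm tall; this point is 52 mm above its underside, z up
- basket_mid (a point): centre of the planting basket, a loose insert to be left in its well: the same grey foot with an open round grey cup widening to 50 mm, 71 mm tall; this point is 36 mm above its underside, z up
- camera: fixed inspection camera, not to be touched, place and yaw vary: 120 mm round base, thin post, fork with black head 70 x 60 x 56 mm and lens barrel 44 mm wide. Origin under the base's centre. The lens looks along its -x, to the robot's side, and 0.30 to 0.55 rad downwards (varies, stiff hinge). Hinge on the post's axis 310 mm above the counter; lens front 65 mm from it
- view (a point): where the mesh centre is to be held: on the line of sight, 150 mm before the lens (215 mm from the head's hinge), 195 to 250 mm above the counter. x points along the line of sight into the lens (away from the robot and up), y is level, z up, leaning to the robot. Shown rightly, the filter's x (either way), y and z lie along these: its top leans to the robot by the lens's tilt
- pot_rim (a point): centre of the mouth of a loose terracotta pot, 90 mm across, 90 mm high, bystander
- cup_rim (a point): centre of the mouth of a loose clear acrylic cup, 74 mm across, 95 mm high, standing on the coaster, bystander
- coaster_center (a point): centre of a loose round white ceramic coaster, 96 mm across, 8 mm thick, bystander
- trowel: loose steel garden trowel lying flat, 290 mm long, 70 mm wide, up to 28 mm high; origin on the counter near the front end of its wooden handle, blade towards +x, handle towards -x, bystander
Mind the look-alikes: they are no part of the job. What is shaped like the part that bears filter_mid but purple is not meant. What is shaped like the part that bears gauge_mid but yellow is not meant.

How it is judged:
By the outcome, as a careful person would: the job done as asked, in the order asked, and still so for the second after the job is handed in, while the arm keeps its last pose, push and grip.
It also fails if it takes over 45 s, if anything falls off the work surface, if the arm or the gripper's body presses on something with over 40 N, if the wrist force passes 120 N, or if a joint passes its speed limit or range.

## Working session

There is one attempt and no reset: what is moved stays moved. The work goes in short steps, Python scripts to look and compute and a shell command to move; the robot and the scene stay as the last step left them, time stands still between calls to the robot, and variables do not carry over. Pictures are saved under pics/ and viewed, at most 10 in all, crops included, and the job is handed in when it is done.

```bash
mkdir -p pics; ls
python3 - <<'E'
from workcell import bot
import cv2,numpy as np
for n in("scene","top"):
    f=bot.grab_frame(n); cv2.imwrite(f"pics/{n}0.png",f["frame"][:,:,::-1]); np.savez(f"{n}0.npz",**f)
    print(n,f["fx"],f["cx"],f["cy"],(-f["R"].T@f["t"]).round(3),f["R"].round(3).tolist())
print(bot.get_state())
E
```

```text
pics
scene 420.43231416411294 322.7827324724655 196.50733853936987 [1.158 0.668 1.351] [[-0.734, 0.679, -0.011], [0.558, 0.593, -0.581], [-0.388, -0.433, -0.814]]
top 489.30336760087846 322.2620679031639 201.24235919837759 [0.29  0.052 1.712] [[0.025, -1.0, -0.001], [-0.978, -0.024, -0.208], [0.208, 0.006, -0.978]]
{'time': 0.1, 'qpos': array([ 1.15110731e+00,  2.64664055e-01,  1.60526940e+00,  1.37539907e-05,
        1.27372203e+00, -3.68980639e-02]), 'joint_vel': array([ 5.47044907e-04, -3.34933355e-03, -3.56008191e-03, -7.16170930e-05,
        8.01923112e-04,  6.26606661e-04]), 'tau': array([ 3.89337329e-04, -5.16705287e+01, -3.68591416e+01, -8.74459920e-05,
        6.40290484e-03,  3.62420144e-05]), 'tcp_pos': array([0.25185656, 0.62556652, 0.2520785 ]), 'orientation': array([-3.13953170e+00, -8.92316750e-05,  2.75879757e+00]), 'contact_force': array([ 0.01866647, -0.59166013, -0.20776464]), 'torque': array([-0.00185307,  0.03487297,  0.05781652]), 'grasp_force': 0.0, 'finger_gap': 1.0024180290338813}
```

View pics/scene0.png

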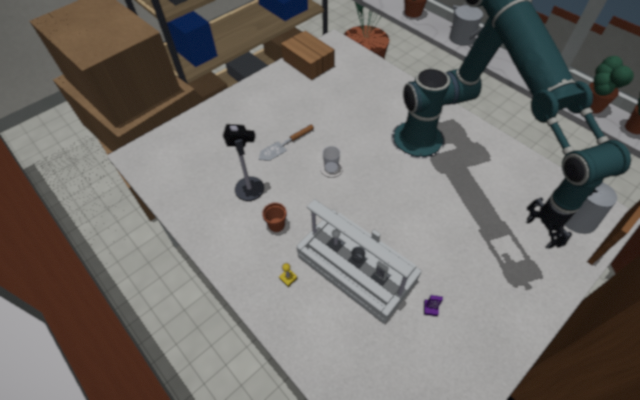

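View pics/top0.png

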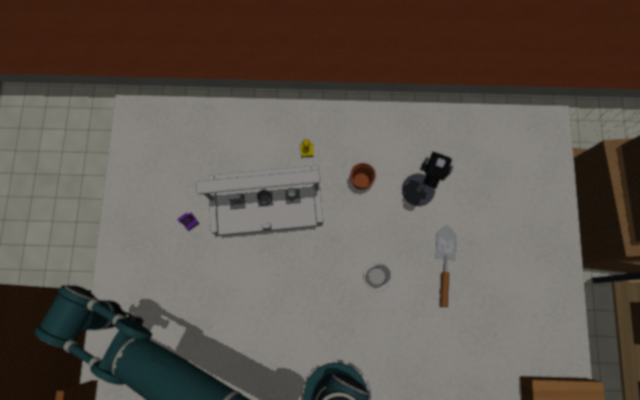

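Scene view: the garden is at about (357,260), the camera head at (238,135), the pot at (275,217), the cup at (331,162), the trowel at (287,143). The purple filter look-alike is at (432,305) and the yellow gauge look-alike at (288,273), both on the counter. The top view shows the garden at (265,205) with the tab at (266,226), and the camera head at (437,165).

```bash
cat > h.py <<'E'
import numpy as np,cv2
from workcell import bot
def cloud(f):
    z=f["z_map"]; v,u=np.mgrid[:400,:640]
    P=np.stack([(u-f["cx"])/f["fx"]*z,(v-f["cy"])/f["fy"]*z,z],-1)
    W=(P-f["t"])@f["R"]; W[z<=0]=np.nan
    return W
def proj(f,X):
    c=f["R"]@np.asarray(X)+f["t"]; return c[0]/c[2]*f["fx"]+f["cx"],c[1]/c[2]*f["fy"]+f["cy"]
E
python3 - <<'E'
from h import *
np.set_printoptions(precision=3,suppress=True)
for n in("scene","top"):
    f=dict(np.load(n+"0.npz")); W=cloud(f); bot.grab_frame(n)
    print(n)
    for l in["garden","tray","tray_tab","filter_mid","gauge_mid","basket_mid","camera","pot_rim","cup_rim","coaster_center","trowel"]:
        for d in bot.trace(l,n)[:2]:
            m=d["mask"]&np.isfinite(W[...,0]); p=W[m]
            if len(p): print(l,round(d["score"],2),np.round(d["position"]),m.sum(),np.median(p,0),p.min(0),p.max(0))
    # lamp bar
    box=(W[...,2]>.245)&(W[...,2]<.27)&(W[...,0]>.4)&(W[...,1]>0)&(W[...,1]<.6)
    p=W[box]; print("bar",len(p),cv2.minAreaRect((p[:,:2]*1000).astype(np.float32)),np.median(p[:,2]))
a=cv2.imread("pics/scene0.png");b=cv2.imread("pics/top0.png")
A=cv2.resize(a[190:330,290:450],(800,700))[50:650];A=cv2.resize(a[195:315,290:450],(560,420),interpolation=3)
C=cv2.resize(a[115:205,215:275],(240,360),interpolation=3);B=cv2.resize(b[160:240,180:330],(560,180+0),interpolation=3)
im=np.zeros((600,800,3),np.uint8);im[:420,:560]=A;im[:360,560:]=C;im[420:,:560]=B
D=cv2.resize(b[145:210,395:460],(240,240),interpolation=3);im[360:,560:]=D
cv2.imwrite("pics/crop1.png",im)
E
```

```text
scene
garden 0.92 [353. 265.] 6706 [0.674 0.285 0.079] [ 0.493 -0.003 -0.009] [0.765 0.459 0.266]
tray 0.73 [362. 266.] 2617 [0.662 0.27  0.076] [ 0.473  0.086 -0.009] [0.722 0.435 0.257]
tray_tab 0.87 [365. 259.] 2565 [0.661 0.277 0.076] [ 0.476  0.087 -0.008] [0.722 0.439 0.259]
filter_mid 0.83 [382. 274.] 283 [0.637 0.357 0.102] [0.588 0.33  0.062] [0.656 0.377 0.159]
filter_mid 0.79 [432. 305.] 297 [0.576 0.529 0.041] [0.557 0.498 0.004] [0.598 0.554 0.111]
gauge_mid 0.8 [335. 240.] 201 [0.658 0.168 0.078] [0.628 0.123 0.067] [0.678 0.189 0.16 ]
gauge_mid 0.52 [286. 277.] 277 [0.844 0.13  0.026] [ 0.816  0.083 -0.009] [0.865 0.149 0.109]
basket_mid 0.68 [358. 256.] 285 [0.64  0.26  0.087] [0.602 0.235 0.066] [0.668 0.288 0.125]
basket_mid 0.46 [332. 157.] 424 [ 0.395 -0.13   0.068] [ 0.306 -0.2   -0.009] [ 0.433 -0.093  0.108]
camera 0.78 [243. 155.] 1294 [ 0.71  -0.266  0.21 ] [ 0.509 -0.642 -0.005] [ 0.764 -0.217  0.351]
pot_rim 0.58 [270. 214.] 583 [ 0.727 -0.087  0.058] [ 0.653 -0.168 -0.006] [ 0.776 -0.028  0.096]
pot_rim 0.28 [243. 161.] 1443 [ 0.708 -0.269  0.15 ] [ 0.502 
[... 1309 characters left out ...]
 0.67 [268. 196.] 234 [0.642 0.258 0.084] [0.616 0.233 0.061] [0.669 0.284 0.131]
camera 0.79 [428. 182.] 1581 [ 0.694 -0.271  0.131] [ 0.639 -0.407 -0.009] [ 0.837 -0.22   0.356]
pot_rim 0.68 [362. 176.] 570 [ 0.743 -0.079  0.048] [ 0.686 -0.13  -0.01 ] [ 0.776 -0.03   0.099]
cup_rim 0.86 [380. 273.] 368 [ 0.397 -0.139  0.019] [ 0.359 -0.166  0.002] [ 0.426 -0.096  0.111]
coaster_center 0.75 [369. 284.] 181 [ 0.372 -0.105  0.008] [ 0.346 -0.164 -0.005] [ 0.432 -0.088  0.016]
trowel 0.36 [266. 206.] 6305 [0.629 0.254 0.081] [ 0.516  0.061 -0.003] [0.785 0.501 0.269]
bar 1598 ((656.850830078125, 259.5445556640625), (42.99821853637695, 379.1397399902344), 6.807040691375732) 0.25791031765273886
```

View pics/crop1.png

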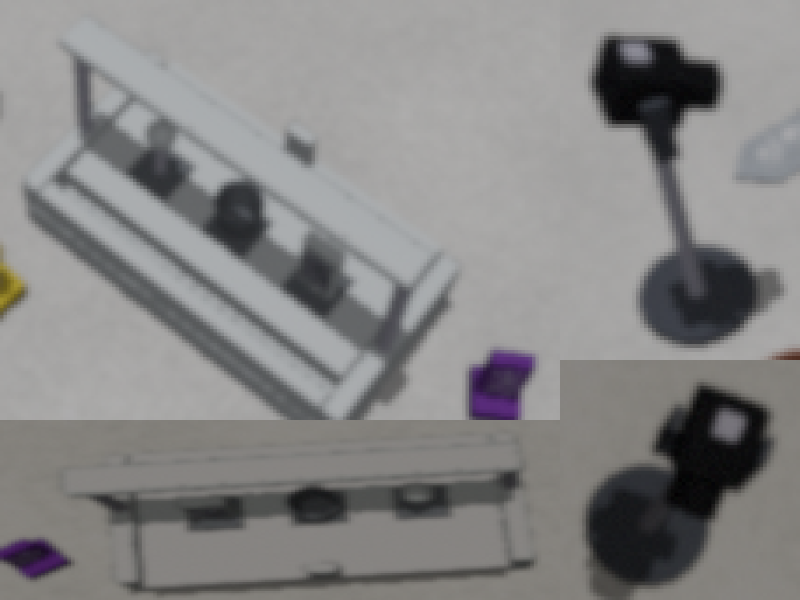

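The white plate on a grey foot in the left well, scene (382,274) and top (236,202), is the filter. The purple one at (432,305) and the yellow one at (288,273) stand on the counter and are the look-alikes. The crop confirms this: gauge right, basket middle, filter left. Next I fit the camera pose and the tab.

```bash
cat > camfit.py <<'E'
from h import *
from scipy.optimize import least_squares
np.set_printoptions(precision=4,suppress=True)
def pts(fs):
    return {n:cloud(f)[(np.linalg.norm(cloud(f)[...,:2]-[.7,-.28],axis=-1)<.2)] for n,f in fs.items()}
fs={n:dict(np.load(n+"0.npz")) for n in("scene","top")}
P=pts(fs); H=[];
for n,p in P.items():
    b=p[(p[:,2]>.006)&(p[:,2]<.03)]; print(n,"base",len(b),cv2.minEnclosingCircle((b[:,:2]*1e3).astype(np.float32)),np.median(b[:,2]))
    h=p[p[:,2]>.265]; print(n,"head",len(h),h.min(0),h.max(0),h.mean(0)); H.append(h)
def model(x,h):
    yaw,pit=x[2:4]; c,s=np.cos(yaw),np.sin(yaw); 
    # look direction = -x cam, pitched down
    lx=np.array([-c*np.cos(pit),-s*np.cos(pit),-np.sin(pit)]); ly=np.array([-s,c,0]); lz=np.cross(lx,-ly); lz*=np.sign(lz[2])
    d=h-[x[0],x[1],.31+x[5]]; a,b,e=d@lx,d@ly,d@lz
    q=np.abs(np.stack([a-x[4],b,e],1))-[.035,x[6],x[7]]
    box=np.linalg.norm(np.maximum(q,0),axis=1)+np.minimum(q.max(1),0)
    q=np.stack([np.hypot(b,e)-.022,np.abs(a-.03)-.035],1)
    cyl=np.linalg.norm(np.maximum(q,0),axis=1)+np.minimum(q.max(1),0)
    return np.minimum(box,cyl)
if __name__=="__main__":
  for name,hs in(("both",np.vstack(H)),("scene",H[0]),("top",H[1])):
   best=None
   for y0 in(-.9,-.5,-.1,.3):
    for hd in((.03,.028),(.028,.03)):
     def r(x):
        return np.r_[model(np.r_[x,hd],hs)*1000,(x[:2]-B)*1000/2*5,x[4]*1000/20*3,x[5]*1000/2*5]
     B=np.array([.699,-.2785]) if best is None else B
     bb=[cv2.minEnclosingCircle((p[(p[:,2]>.006)&(p[:,2]<.03)][:,:2]*1e3).astype(np.float32))[0] for p in P.values()]
     B=np.mean(bb,0)/1e3
     s=least_squares(r,[*B,y0,.42,0,0],loss="soft_l1",f_scale=3)
     if best is None or s.cost<best[0]: best=(s.cost,hd,s.x)
   x=best[2];print(name,best,"rms",np.median(abs(model(np.r_[x,best[1]],hs))))
   lx=np.array([-np.cos(x[2])*np.cos(x[3]),-np.sin(x[2])*np.cos(x[3]),-np.sin(x[3])])
   print("view",np.array([x[0],x[1],.31+x[5]])+.215*lx, "yawdeg",np.degrees(x[2]),"pitdeg",np.degrees(x[3]))
  for n,f in fs.items():
    W=cloud(f); m=(W[...,2]>.095)&(W[...,2]<.13)&(np.hypot(W[...,0]-.53,W[...,1]-.245)<.035); p=W[m]; print("tab",n,len(p),p.mean(0),p.min(0),p.max(0))
E
python3 camfit.py
```

```text
scene base 676 ((699.1423950195312, -279.5840148925781), 199.08067321777344) 0.012193465921902787
scene head 648 [ 0.6402 -0.3185  0.265 ] [ 0.7514 -0.2332  0.3513] [ 0.7048 -0.2624  0.3178]
top base 1353 ((699.4027099609375, -279.5398254394531), 199.5853729248047) 0.010436577537614107
top head 774 [ 0.6392 -0.3194  0.2659] [ 0.7479 -0.2369  0.3559] [ 0.6901 -0.2716  0.3254]
both (np.float64(6910.306201573065), (0.03, 0.028), array([ 0.7054, -0.2784, -0.3122,  0.4774,  0.0012,  0.0003])) rms 0.0019352294935166235
view [ 0.5236 -0.2197  0.2115] yawdeg -17.887687858324604 pitdeg 27.35129280053414
scene (np.float64(3335.8328071261226), (0.03, 0.028), array([ 0.701 , -0.2763, -0.3161,  0.4686, -0.0046, -0.0033])) rms 0.0019850205482532836
view [ 0.5187 -0.2166  0.2097] yawdeg -18.112454206386882 pitdeg 26.846414430152972
top (np.float64(3464.781896598127), (0.03, 0.028), array([ 0.7005, -0.2779, -0.3193,  0.4841, -0.0044, -0.0016])) rms 0.0018937826918302963
view [ 0.5199 -0.2182  0.2083] yawdeg -18.292364849376916 pitdeg 27.738367829019182
tab scene 60 [0.5457 0.2486 0.1139] [0.5377 0.2328 0.0961] [0.5532 0.2624 0.1258]
tab top 49 [0.5409 0.2443 0.1176] [0.5341 0.2307 0.096 ] [0.5477 0.2587 0.1292]
```

```bash
python3 -m inch '[[0.0192,-0.0253,0,0,0,1.91],[0.0192,-0.0253,0,0,0,1.91],[0.0192,-0.0253,0,0,0,1.91],[0.0192,-0.0253,0,0,0,1.91],[0.0192,-0.0253,0,0,0,1.91]]' 1
python3 -m inch '[[0.0192,-0.0253,0,0,0,1.91],[0.0192,-0.0253,0,0,0,1.91],[0.0192,-0.0253,0,0,0,1.91],[0.0192,-0.0253,0,0,0,1.91],[0.0192,-0.0253,0,0,0,1.91]]'
python3 -m inch '[[0.0192,-0.0253,0,0,0,1.91],[0.0192,-0.0253,0,0,0,1.91],[0.0192,-0.0253,0,0,0,1.91],[0.0192,-0.0253,0,0,0,1.91],[0.0192,-0.0253,0,0,0,1.91]]' 0.75
python3 -m inch '[[0,0,-0.02,0,0,0],[0,0,-0.02,0,0,0],[0,0,-0.01,0,0,0],[0,0,0,0,0,0],[0,0,0,0,0,0]]'
python3 - <<'E'
from h import *
out=[]
for n in("scene","top"):
    f=bot.grab_frame(n); W=cloud(f); m=(W[...,2]>.1)&(W[...,2]<.127)&(np.hypot(W[...,0]-.54,W[...,1]-.245)<.03); p=W[m]; print(len(p),p.mean(0),p.min(0),p.max(0))
    u,v=proj(f,[.54,.246,.12]); u,v=int(u),int(v); out.append(cv2.resize(f["frame"][v-50:v+50,u-50:u+50,::-1],(400,400),interpolation=3))
cv2.imwrite("pics/tab.png",np.hstack(out))
E
```

```text
time: 1.72
tcp_pos: [0.3487, 0.4985, 0.2534]
orientation: [3.141, 0.0, 2.928]
contact_force: [0.8, 0.2, 0.1]
finger_gap: 1.002
grasp_force: 0.0
time: 2.13
tcp_pos: [0.4449, 0.3718, 0.2535]
orientation: [3.141, 0.0, 3.094]
contact_force: [0.7, 0.4, -0.2]
finger_gap: 0.998
grasp_force: 0.0
time: 2.55
tcp_pos: [0.5409, 0.2453, 0.2535]
orientation: [3.141, 0.0, -3.023]
contact_force: [0.4, 0.8, 0.2]
finger_gap: 0.752
grasp_force: 0.0
time: 2.97
tcp_pos: [0.5395, 0.2467, 0.2027]
orientation: [-3.141, -0.002, -3.024]
contact_force: [0.7, -0.1, 0.8]
finger_gap: 0.751
grasp_force: 0.0
54 [0.54546765 0.24807461 0.11536488] [0.53565671 0.23335177 0.10045403] [0.55305889 0.2612514  0.12460246]
30 [0.53908087 0.2424105  0.11674008] [0.53324091 0.23166021 0.10180193] [0.54782973 0.25771529 0.12643281]
```

View pics/tab.png

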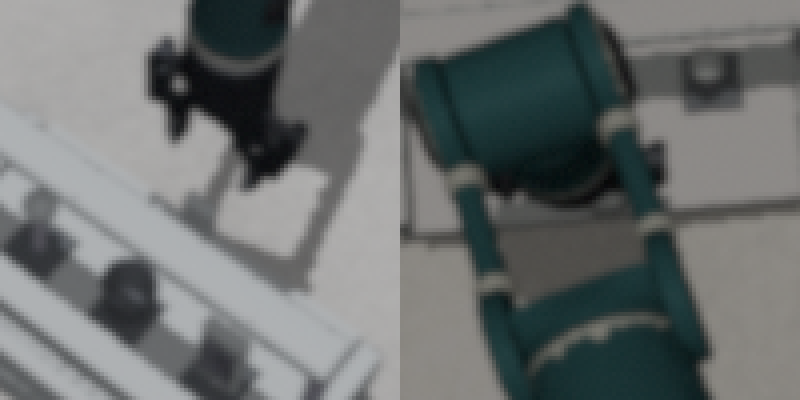

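The picture shows the gripper straddling the tab in the left half, at about (195,205), with clearance. I go down and close.

```bash
python3 -m inch '[[0,0,-0.02,0,0,0],[0,0,-0.02,0,0,0],[0,0,-0.02,0,0,0],[0,0,-0.02,0,0,0],[0,0,-0.014,0,0,0]]'
python3 -m inch '[[0,0,0,0,0,0],[0,0,0,0,0,0],[0,0,0,0,0,0],[0,0,0,0,0,0],[0,0,0,0,0,0]]' 0
python3 -m inch '[[0,0,0,0,0,0],[0,0,0,0,0,0],[-0.004,-0.0005,0,0,0,0],[-0.004,-0.0005,0,0,0,0],[-0.008,-0.001,0,0,0,0]]'
```

```text
time: 3.48
tcp_pos: [0.5402, 0.2472, 0.1091]
orientation: [3.141, 0.001, -3.023]
contact_force: [0.6, 0.4, -0.5]
finger_gap: 0.75
grasp_force: 0.0
time: 3.9
tcp_pos: [0.5411, 0.2447, 0.1112]
orientation: [-3.138, 0.001, -3.023]
contact_force: [1.0, -8.9, 0.5]
finger_gap: 0.342
grasp_force: 61.1
time: 4.32
tcp_pos: [0.5266, 0.2429, 0.1112]
orientation: [-3.138, 0.005, -3.023]
contact_force: [3.4, -8.1, -1.7]
finger_gap: 0.34
grasp_force: 60.9
```

```bash
python3 -m inch '[[-0.0115,-0.0024,0,0,0,0],[-0.0115,-0.0024,0,0,0,0],[-0.0115,-0.0014,0,0,0,0],[-0.0115,-0.0014,0,0,0,0],[-0.0115,-0.0014,0,0,0,0]]'
python3 -m inch '[[-0.0115,-0.0014,0,0,0,0],[-0.0115,-0.0014,0,0,0,0],[-0.011,-0.0013,0,0,0,0],[-0.008,-0.001,0,0,0,0],[-0.006,-0.0007,0,0,0,0]]'
python3 -m inch '[[-0.004,-0.0005,0,0,0,0],[-0.003,-0.0003,0,0,0,0],[-0.002,-0.0003,0,0,0,0],[-0.002,-0.0002,0,0,0,0],[0,0,0,0,0,0]]'
```

```text
time: 4.73
tcp_pos: [0.4673, 0.2354, 0.1111]
orientation: [-3.141, 0.004, -3.023]
contact_force: [2.8, -4.3, 2.8]
finger_gap: 0.34
grasp_force: 61.9
time: 5.15
tcp_pos: [0.4188, 0.2295, 0.1112]
orientation: [-3.141, 0.003, -3.023]
contact_force: [3.2, -6.0, 3.5]
finger_gap: 0.34
grasp_force: 62.0
time: 5.57
tcp_pos: [0.4119, 0.2286, 0.1111]
orientation: [-3.141, 0.012, -3.022]
contact_force: [17.1, -4.7, -8.6]
finger_gap: 0.344
grasp_force: 60.7
```

```bash
python3 -m inch '[[0,0,0,0,0,0],[0,0,0,0,0,0],[0,0,0,0,0,0],[0,0,0.01,0,0,0],[0,0,0.02,0,0,0]]' 0.75
python3 -m inch '[[0,0,0.03,0,0,0],[0,0,0.03,0,0,0],[0,0,0.03,0,0,0],[0,0,0.03,0,0,0],[0,-0.02,0.01,0,0,0]]'
python3 -m inch '[[0,-0.04,0,0,0,0],[0,-0.04,0,0,0,0],[0,-0.04,0,0,0,0],[0,-0.04,0,0,0,0],[0,-0.03,0,0,0,0]]'
python3 - <<'E'
from h import *
np.set_printoptions(precision=4,suppress=True)
out=[]
for n in("scene","top"):
    f=bot.grab_frame(n); W=cloud(f); np.savez(n+"1.npz",**f)
    for l,c in(("filter_mid",(.50,.34)),("gauge_mid",(.52,.15)),("basket_mid",(.51,.245)),("tray",(0,0))):
        for d in bot.trace(l,n)[:1]:
            p=W[d["mask"]]; print(l,n,round(d["score"],2),np.round(d["position"]),np.nanmedian(p,0),np.nanmin(p,0),np.nanmax(p,0))
    m=(W[...,2]>.105)&(W[...,2]<.165)&(np.hypot(W[...,0]-.50,W[...,1]-.34)<.04); p=W[m]
    print("plate",n,len(p),p.mean(0),p.min(0),p.max(0)); t=p[p[:,2]>.145]; print("top",len(t),t.mean(0),t.min(0),t.max(0), cv2.minAreaRect((t[:,:2]*1e3).astype(np.float32)))
    m=(W[...,2]>.245)&(W[...,2]<.27)&(np.hypot(W[...,0]-.655,W[...,1]-.26)<.22);p=W[m];print("bar",cv2.minAreaRect((p[:,:2]*1e3).astype(np.float32)))
    m=(W[...,2]>.1)&(W[...,2]<.13)&(np.hypot(W[...,0]-.41,W[...,1]-.229)<.03);p=W[m];print("tab",len(p),p.mean(0),p.min(0),p.max(0))
    u,v=proj(f,[.5,.26,.1]); u,v=int(u),int(v); out.append(cv2.resize(f["frame"][v-65:v+65,u-65:u+65,::-1],(400,400),interpolation=3))
cv2.imwrite("pics/out.png",np.hstack(out))
E
```

```text
time: 5.98
tcp_pos: [0.4049, 0.2278, 0.1376]
orientation: [-3.14, -0.006, -3.024]
contact_force: [-0.0, 0.2, -1.0]
finger_gap: 0.75
grasp_force: 0.0
time: 6.4
tcp_pos: [0.4095, 0.2116, 0.2757]
orientation: [3.137, 0.008, -3.022]
contact_force: [1.3, -0.6, 0.6]
finger_gap: 0.751
grasp_force: 0.0
time: 6.82
tcp_pos: [0.4068, 0.0166, 0.2703]
orientation: [-3.141, 0.001, -3.024]
contact_force: [0.4, 0.2, 0.0]
finger_gap: 0.749
grasp_force: 0.0
filter_mid scene 0.61 [404. 246.] [0.5087 0.34   0.1065] [0.4503 0.3142 0.0603] [0.5277 0.362  0.1603]
gauge_mid scene 0.65 [286. 275.] [0.8449 0.1284 0.0253] [ 0.8082  0.0707 -0.006 ] [0.8679 0.1495 0.1098]
basket_mid scene 0.69 [381. 230.] [0.513  0.2421 0.0922] [0.4866 0.2191 0.0677] [0.5389 0.2669 0.1236]
tray scene 0.76 [394. 228.] [0.4604 0.2565 0.0762] [ 0.3304  0.0593 -0.0079] [0.6425 0.4434 0.2602]
plate scene 141 [0.5063 0.3383 0.1379] [0.4892 0.3161 0.1053] [0.513  0.3573 0.1603]
top 59 [0.5034 0.3377 0.1536] [0.4892 0.3161 0.1453] [0.5113 0.3573 0.1603] ((503.1617431640625, 337.1121826171875), (20.59943962097168, 39.43941879272461), 13.
[... 337 characters left out ...]
 0.1441 0.0805] [0.4983 0.1233 0.0562] [0.5471 0.1718 0.1658]
basket_mid top 0.59 [268. 233.] [0.5129 0.2429 0.0838] [0.4865 0.2177 0.059 ] [0.5407 0.2728 0.1305]
tray top 0.61 [264. 250.] [0.4756 0.2536 0.0774] [ 0.3869  0.078  -0.0011] [0.5866 0.4138 0.6047]
plate top 91 [0.4994 0.3339 0.1466] [0.4918 0.315  0.1062] [0.5095 0.355  0.1644]
top 62 [0.5009 0.336  0.1551] [0.4918 0.3151 0.1455] [0.5095 0.355  0.1644] ((500.5154724121094, 335.1971435546875), (15.600762367248535, 40.4382438659668), 3.9116029739379883)
bar ((656.8505249023438, 259.3090515136719), (42.244056701660156, 378.3321533203125), 6.929912567138672)
tab 44 [0.413  0.2297 0.1207] [0.4052 0.2157 0.1004] [0.4205 0.2456 0.1272]
```

View pics/out.png

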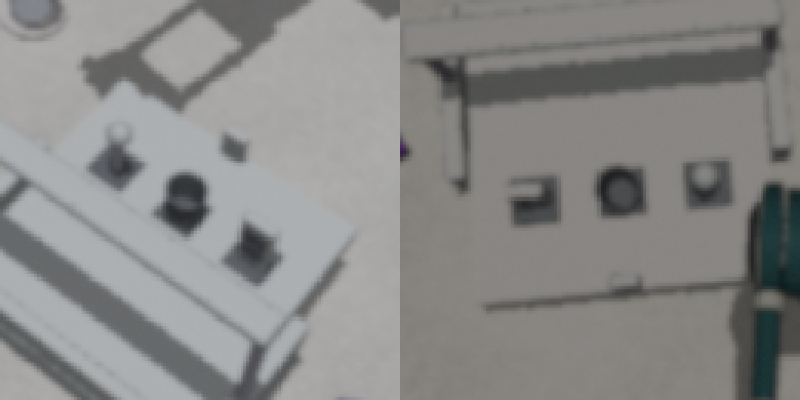

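The tray is out with all three inserts seated. In the top crop (right half) the filter plate is at (525,190), the basket at (622,190) and the gauge at (707,183). I go over the filter.

```bash
python3 -m inch '[[0.009,0.032,0,0,0,0],[0.009,0.032,0,0,0,0],[0.009,0.032,0,0,0,0],[0.009,0.032,0,0,0,0],[0.009,0.032,0,0,0,0]]'
python3 -m inch '[[0.01,0.032,0,0,0,0],[0.01,0.032,0,0,0,0],[0.01,0.032,0,0,0,0],[0.01,0.032,0,0,0,0],[0.01,0.029,0,0,0,0]]'
python3 -m inch '[[0,0,-0.02,0,0,0],[0,0,-0.02,0,0,0],[0,0,-0.01,0,0,0],[0,0,0,0,0,0],[0,0,0,0,0,0]]'
python3 - <<'E'
from h import *
np.set_printoptions(precision=4,suppress=True)
print(bot.get_state()["tcp_pos"])
exec(open('camfit.py').read().split('if __name__')[0].split("def model")[0]) if 0 else None
from camfit import model
from scipy.optimize import least_squares
H=[];Bs=[]
for k in("0","1"):
  for n in("scene","top"):
    f=dict(np.load(n+k+".npz"));W=cloud(f)
    p=W[np.linalg.norm(W[...,:2]-[.7,-.28],axis=-1)<.12]
    h=p[p[:,2]>.275]; H.append(h)
    # base disc by dark colour at low height
    m=(np.linalg.norm(W[...,:2]-[.7,-.28],axis=-1)<.12)&(W[...,2]<.05)&(f["frame"].max(-1)<85)
    q=W[m][:,:2]; print(n,k,"dark base",len(q),cv2.minEnclosingCircle((q*1e3).astype(np.float32)),q.mean(0))
for i in(0,1,2):
  hs=np.vstack(H) if i==2 else H[i]
  for hd in((.03,.028),(.028,.03)):
   for fz in (0,1):
    r=lambda x:np.r_[model(np.r_[x[:5],x[5]*fz,hd],hs)*1000,x[5]*1000]
    s=least_squares(r,[.702,-.278,-.31,.48,0,0],loss="soft_l1",f_scale=2)
    x=s.x; lx=np.array([-np.cos(x[2])*np.cos(x[3]),-np.sin(x[2])*np.cos(x[3]),-np.sin(x[3])])
    print(i,hd,fz,round(s.cost),x,"view",np.array([x[0],x[1],.31+x[5]*fz])+.215*lx,np.degrees(x[2:4]))
E
```

```text
time: 7.73
tcp_pos: [0.4525, 0.181, 0.2692]
orientation: [3.142, -0.0, -3.023]
contact_force: [0.7, 0.0, 0.7]
finger_gap: 0.754
grasp_force: 0.0
time: 8.15
tcp_pos: [0.5021, 0.3387, 0.2689]
orientation: [3.142, -0.001, -3.022]
contact_force: [1.0, 0.2, 0.2]
finger_gap: 0.752
grasp_force: 0.0
time: 8.57
tcp_pos: [0.5018, 0.3356, 0.2185]
orientation: [-3.141, -0.002, -3.024]
contact_force: [-0.2, -0.9, 0.2]
finger_gap: 0.754
grasp_force: 0.0
[0.5018 0.3356 0.2185]
scene base 676 ((699.1423950195312, -279.5840148925781), 199.08067321777344) 0.012193465921902787
scene head 648 [ 0.6402 -0.3185  0.265 ] [ 0.7514 -0.2332  0.3513] [ 0.7048 -0.2624  0.3178]
top base 1353 ((699.4027099609375, -279.5398254394531), 199.5853729248047) 0.010436577537614107
top head 774 [ 0.6392 -0.3194  0.2659] [ 0.7479 -0.2369  0.3559] [ 0.6901 -0.2716  0.3254]
scene 0 dark base 496 ((703.3388671875, -272.2159729003906), 59.06299591064453) [ 0.7065 -0.2681]
top 0 dark base 786 ((721.7548828125, -275.7228088378906), 93.05545806884766) [ 0.6949 -0.2697]
scene 1 dark base 490 ((703.6925048828125, -271.9571228027344
[... 927 characters left out ...]
67  0.4608  0.0027  0.    ] view [ 0.5238 -0.221   0.2144] [-17.5706  26.4024]
1 (0.028, 0.03) 1 2909 [ 0.7067 -0.2789 -0.3065  0.4594  0.0018 -0.0005] view [ 0.5229 -0.2208  0.2142] [-17.5599  26.3231]
2 (0.03, 0.028) 0 9968 [ 0.7047 -0.2786 -0.3157  0.4766  0.0006  0.    ] view [ 0.5232 -0.2193  0.2114] [-18.0897  27.3092]
2 (0.03, 0.028) 1 9949 [ 0.7062 -0.2791 -0.3153  0.4775  0.0024  0.0009] view [ 0.5247 -0.2199  0.2121] [-18.068   27.3589]
2 (0.028, 0.03) 0 10775 [ 0.7085 -0.2784 -0.3025  0.4593  0.0038  0.    ] view [ 0.5245 -0.221   0.2147] [-17.3309  26.3162]
2 (0.028, 0.03) 1 10750 [ 0.7071 -0.278  -0.3019  0.4557  0.002  -0.0009] view [ 0.5228 -0.2206  0.2145] [-17.2976  26.1102]
```

```bash
python3 -m inch '[[0,0,-0.02,0,0,0],[0,0,-0.02,0,0,0],[0,0,-0.02,0,0,0],[0,0,-0.015,0,0,0],[0,0,-0.008,0,0,0]]'
python3 -m inch '[[0,0,0,0,0,0],[0,0,0,0,0,0],[0,0,0,0,0,0],[0,0,0,0,0,0],[0,0,0,0,0,0]]' 0
python3 -m inch '[[0,0,0,0,0,0],[0,0,0.005,0,0,0],[0,0,0.005,0,0,0],[0,0,0.01,0,0,0],[0,0,0.01,0,0,0]]'
python3 - <<'E'
from h import *
f=dict(np.load("scene0.npz"));W=cloud(f)
for n in("scene","top"):
    f=dict(np.load(n+"0.npz")); fr=f["frame"].astype(int)
    for c in((.7035,-.272),(.705,-.2787)):
        for r in (.056,.065):
            a=np.linspace(0,2*np.pi,16,endpoint=False)
            z=.012 if r<.06 else 0
            print(n,c,r,[int(fr[int(round(v)),int(round(u))].mean()) for u,v in(proj(f,[c[0]+r*np.cos(t),c[1]+r*np.sin(t),z]) for t in a)])
E
```

```text
time: 8.98
tcp_pos: [0.5024, 0.3351, 0.1358]
orientation: [-3.141, -0.0, -3.025]
contact_force: [-0.5, 0.1, -0.0]
finger_gap: 0.749
grasp_force: 0.0
time: 9.4
tcp_pos: [0.5033, 0.3359, 0.1376]
orientation: [3.141, 0.002, -3.024]
contact_force: [0.1, -0.3, 2.1]
finger_gap: 0.458
grasp_force: 60.6
time: 9.82
tcp_pos: [0.5023, 0.3354, 0.1669]
orientation: [-3.141, -0.001, -3.024]
contact_force: [0.0, -0.0, -1.6]
finger_gap: 0.464
grasp_force: 60.3
scene (0.7035, -0.272) 0.056 [73, 66, 64, 61, 99, 77, 73, 66, 82, 94, 83, 80, 68, 67, 72, 77]
scene (0.7035, -0.272) 0.065 [161, 161, 164, 167, 164, 165, 123, 97, 147, 114, 87, 80, 67, 90, 126, 157]
scene (0.705, -0.2787) 0.056 [76, 65, 60, 60, 50, 43, 49, 46, 88, 116, 118, 85, 120, 95, 102, 103]
scene (0.705, -0.2787) 0.065 [160, 156, 164, 163, 157, 157, 94, 91, 119, 94, 81, 85, 111, 138, 154, 164]
top (0.7035, -0.272) 0.056 [64, 89, 107, 102, 99, 92, 61, 43, 57, 60, 51, 50, 48, 13, 4, 56]
top (0.7035, -0.272) 0.065 [96, 119, 129, 130, 129, 129, 98, 74, 126, 126, 116, 95, 71, 10, 1, 81]
top (0.705, -0.2787) 0.056 [64, 65, 67, 52, 64, 32, 32, 29, 40, 51, 73, 71, 64, 10, 6, 60]
top (0.705, -0.2787) 0.065 [115, 123, 120, 121, 126, 123, 75, 72, 127, 121, 129, 117, 119, 8, 12, 81]
```

The filter is gripped (60 N, gap 0.46) and rising. I lift it, carry it over and tilt it.

```bash
python3 -m inch '[[0,0,0.026,0,0,0],[0,0,0.026,0,0,0],[0,0,0.026,0,0,0],[0,0,0.026,0,0,0],[0,0,0.026,0,0,0]]'
R='see rows'
python3 -m inch '[[0.0006,-0.0275,0,0,0,-1.245],[0.0006,-0.0275,0,0,0,-1.245],[0.0006,-0.0275,0,0,0,-1.245],[0.0006,-0.0275,0,0,0,-1.245],[0.0006,-0.0275,0,0,0,-1.245]]'
python3 -m inch '[[0.0006,-0.0275,0,0,0,-1.245],[0.0006,-0.0275,0,0,0,-1.245],[0.0006,-0.0275,0,0,0,-1.245],[0.0006,-0.0275,0,0,0,-1.245],[0.0006,-0.0275,0,0,0,-1.245]]'
python3 -m inch '[[0.0006,-0.0275,0,0,0,-1.245],[0.0006,-0.0275,0,0,0,-1.245],[0.0006,-0.0275,0,0,0,-1.245],[0.0006,-0.0275,0,0,0,-1.245],[0.0006,-0.0275,0,0,0,-1.245]]'
python3 -m inch '[[0.0006,-0.0275,0,0,0,-1.245],[0.0006,-0.0275,0,0,0,-1.245],[0.0006,-0.0275,0,0,0,-1.245],[0.0006,-0.0275,0,0,0,-1.245],[0.0006,-0.0275,0,0,0,-1.245]]'
python3 -m inch '[[0,0,0,0,0,0],[0,0,0,0,0,0],[0,0,0,0,0,0],[0,0,0,0,0,0],[0,0,0,0,0,0]]'
```

```text
time: 10.23
tcp_pos: [0.5026, 0.3356, 0.2989]
orientation: [3.141, 0.001, -3.024]
contact_force: [0.0, 0.2, -1.4]
finger_gap: 0.459
grasp_force: 60.4
time: 10.65
tcp_pos: [0.5055, 0.197, 0.2977]
orientation: [3.141, 0.002, -3.134]
contact_force: [-0.1, -0.1, -1.0]
finger_gap: 0.46
grasp_force: 60.6
time: 11.07
tcp_pos: [0.5085, 0.0593, 0.2977]
orientation: [3.141, 0.002, 3.041]
contact_force: [0.3, 0.8, -1.1]
finger_gap: 0.461
grasp_force: 60.6
time: 11.48
tcp_pos: [0.5116, -0.0783, 0.2977]
orientation: [3.142, 0.002, 2.932]
contact_force: [0.3, 1.0, -1.9]
finger_gap: 0.461
grasp_force: 60.6
time: 11.9
tcp_pos: [0.5146, -0.2159, 0.2977]
orientation: [-3.141, 0.002, 2.823]
contact_force: [0.6, 0.2, 0.1]
finger_gap: 0.463
grasp_force: 60.6
time: 12.32
tcp_pos: [0.5147, -0.2134, 0.2966]
orientation: [3.141, 0.0, 2.826]
contact_force: [-0.0, -1.1, -1.8]
finger_gap: 0.465
grasp_force: 60.9
```

```bash
python3 -m inch '[[0,0,-0.008,-1.053,-3.22,0],[0,0,-0.008,-1.053,-3.22,0],[0,0,-0.008,-1.053,-3.22,0],[0,0,-0.008,-1.053,-3.22,0],[0,0,-0.008,-1.053,-3.22,0]]'
python3 -m inch '[[-0.001,-0.002,-0.008,-1.053,-3.22,0],[0,0,-0.008,-1.053,-3.22,0],[0,0,-0.009,-1.053,-3.22,0],[0,0,0,0,0,0],[0,0,0,0,0,0]]'
python3 - <<'E'
from h import *
np.set_printoptions(precision=4,suppress=True)
s=bot.get_state();print(s["tcp_pos"],s["orientation"],s["qpos"],s["joint_vel"])
from scipy.spatial.transform import Rotation as Ro
R=Ro.from_euler("xyz",s["orientation"]).as_matrix();print(R,"mid",s["tcp_pos"]+.0226*R[:,2])
out=[]
for n in("scene","top"):
    f=bot.grab_frame(n); np.savez(n+"2.npz",**f); W=cloud(f)
    for d in bot.trace("filter_mid",n)[:3]:
        p=W[d["mask"]];print(n,round(d["score"],2),np.round(d["position"]),d["mask"].sum(),np.nanmedian(p,0),np.nanmin(p,0),np.nanmax(p,0))
    u,v=proj(f,[.58,-.25,.25]); u,v=int(u),int(v); u0=max(u-60,0); v0=max(v-60,0)
    out.append(cv2.resize(f["frame"][v0:v0+120,u0:u0+120,::-1],(400,400),interpolation=3)); print(u0,v0)
cv2.imwrite("pics/hold.png",np.hstack(out))
E
```

```text
time: 12.73
tcp_pos: [0.5148, -0.2134, 0.2564]
orientation: [3.141, 0.299, 2.826]
contact_force: [0.6, -0.2, -1.8]
finger_gap: 0.459
grasp_force: 60.9
time: 13.15
tcp_pos: [0.5123, -0.215, 0.23]
orientation: [3.14, 0.469, 2.825]
contact_force: [0.1, -0.0, -0.7]
finger_gap: 0.46
grasp_force: 60.9
[ 0.5123 -0.215   0.23  ] [3.1403 0.4694 2.8247] [-0.4884 -0.2134  2.2033  0.1234  0.6922 -1.8193] [-0.001   0.013  -0.0716 -0.0037 -0.0054  0.0035]
[[-0.8474  0.311   0.4302]
 [ 0.2779  0.9504 -0.1397]
 [-0.4523  0.0012 -0.8918]] mid [ 0.522  -0.2182  0.2099]
scene 0.82 [434. 305.] 363 [0.5748 0.5304 0.032 ] [ 0.51    0.4955 -0.0032] [0.5982 0.5592 0.1086]
scene 0.54 [287. 145.] 245 [ 0.5391 -0.2153  0.1817] [ 0.4427 -0.3843  0.0052] [ 0.5709 -0.1954  0.2479]
210 73
top 0.81 [191. 222.] 224 [0.5611 0.5214 0.0494] [ 0.5368  0.499  -0.0098] [0.5996 0.5715 0.1108]
top 0.7 [412. 221.] 164 [ 0.5487 -0.2237  0.1861] [ 0.5214 -0.2514  0.1632] [ 0.5732 -0.2026  0.2352]
364 150
```

View pics/hold.png

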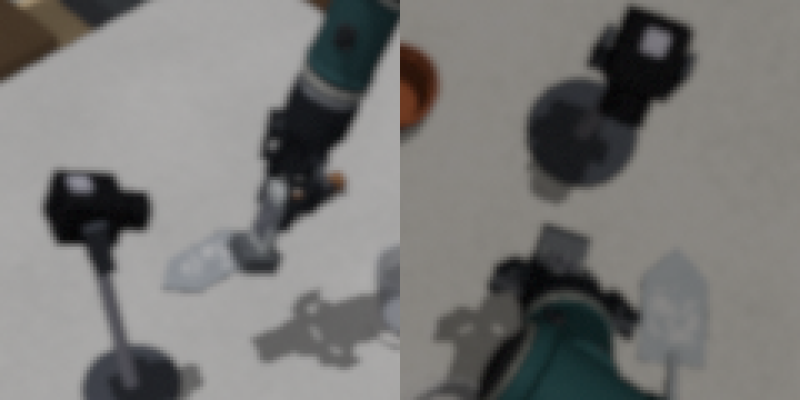

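The picture shows the filter held foot down before the lens. In the scene half the plate is at (268,210), the foot at (253,252) and the lens at (140,208). I check the held part by its cloud against the expected frame, and also refit the camera direction.

```bash
python3 - 2>&1 <<'E' | grep -v -E "^(scene|top) (base|head)"
from camfit import *
from scipy.spatial.transform import Rotation as Ro
s=bot.get_state();print(s["tcp_pos"],s["orientation"])
R=Ro.from_euler("xyz",s["orientation"]).as_matrix();mid=s["tcp_pos"]+.0226*R[:,2]
F=R@np.diag([-1,1,-1.]) # filter axes
def sdf(q,h): q=abs(q)-h; return np.linalg.norm(np.maximum(q,0),axis=1)+np.minimum(q.max(1),0)
for n in("scene","top"):
    W=cloud(dict(np.load(n+"2.npz"))).reshape(-1,3); q=(W-mid)@F
    m=(abs(q[:,0])<.04)&(abs(q[:,1])<.035)&(q[:,2]<.0)&(q[:,2]>-.08)
    q=q[m]
    def r(x):
        p=(q-x[:3])@Ro.from_rotvec(x[3:]).as_matrix()
        return 1e3*np.minimum(sdf(p-[0,0,.001],[.007,.02,.039]),sdf(p-[0,0,-.051],[.0235,.0235,.013]))
    x=least_squares(lambda x:np.r_[r(x),x[:3]*300,x[3:]*57],np.zeros(6),loss="soft_l1",f_scale=2).x
    print(n,len(q),"filter offset in its axes",x[:3],"rot deg",np.degrees(x[3:]),np.median(abs(r(x))))
    h=W[np.linalg.norm(W[:,:2]-[.7,-.28],axis=-1)<.12];h=h[h[:,2]>.275]
    y=least_squares(lambda x:np.r_[model(np.r_[x[:5],0,.03,.028],h)*1000],[.702,-.278,-.31,.48,0,0],loss="soft_l1",f_scale=2).x
    v=np.array([np.cos(y[2])*np.cos(y[3]),np.sin(y[2])*np.cos(y[3]),np.sin(y[3])])
    print("view",[y[0],y[1],.31]-.215*v,np.degrees(y[2:4])," mid:",mid, "seen",mid+F@x[:3])
E
```

```text
[ 0.5151 -0.2169  0.2332] [3.1414 0.475  2.8249]
scene 208 filter offset in its axes [-0.0065  0.0016 -0.0017] rot deg [-0.9023  1.939   0.7683] 1.4577247487647784
view [ 0.5257 -0.2192  0.2098] [-18.316   27.7881]  mid: [ 0.5249 -0.2201  0.2131] seen [ 0.5207 -0.217   0.2086]
top 151 filter offset in its axes [-0.0018  0.0017  0.0007] rot deg [-0.6519  1.346   0.3557] 0.8811372019362704
view [ 0.5241 -0.2159  0.2105] [-19.516   27.5691]  mid: [ 0.5249 -0.2201  0.2131] seen [ 0.5236 -0.2179  0.2129]
```

Within about 3 mm and 2° of the view. I nudge 2 mm towards the lens, let it settle, and hand in.

```bash
python3 -m inch '[[0.0017,-0.0005,0,0,0,0],[0,0,0,0,0,0],[0,0,0,0,0,0],[0,0,0,0,0,0],[0,0,0,0,0,0]]'
python3 -m inch '[[0,0,0,0,0,0],[0,0,0,0,0,0],[0,0,0,0,0,0],[0,0,0,0,0,0],[0,0,0,0,0,0]]'
python3 -c "
from workcell import bot
print(bot.close_job())"
```

```text
time: 13.77
tcp_pos: [0.5154, -0.217, 0.2312]
orientation: [3.141, 0.473, 2.824]
contact_force: [0.0, -0.3, -1.4]
finger_gap: 0.463
grasp_force: 60.9
time: 14.18
tcp_pos: [0.5153, -0.217, 0.2313]
orientation: [3.141, 0.473, 2.824]
contact_force: [0.4, 0.2, -1.9]
finger_gap: 0.464
grasp_force: 60.9
the job is handed in; nothing more can be done
None
```

I pulled the tray out to its stop and handed the job in at 14.2 s, holding the filter still and foot down at the camera's view point, within about 3 mm and 2° by my own measurements; the hand-in gave no verdict, and I took no last picture of the other inserts or the bystanders.

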